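# Line up a shelf bracket with a drift and drop in its bolt

## Robot

A 6-joint arm with a two-finger parallel gripper is mounted at the origin on the work surface. World frame = base frame: x ahead of the robot, y to its left, z up, the work surface at z = 0. Lengths are in mm, angles in rad, forces in N, time in s.
With the tool pointing down it reaches from about 275 to 775 mm from the base axis. Payload 14.6 kg.
Tool frame: the origin (TCP) lies midway between the tips of the shut fingers; the grasp point (between the pads) lies manip.hold_point_z behind it (manip.hold_point_z is the distance from the TCP to the grasp point, in mm); z points along the fingers, y is the line along which they close (so a half turn about z gives the same grasp; the last joint's range is limited). The gripper opens to 85 mm and grips with 20 to 120 N. Pads are 22 mm wide; open, the fingers measure 114 mm over their backs; the gripper's body (76 mm by 85 mm) begins 54 mm behind the grasp point. The pads swing forward as they close: fully open they stand 13 mm farther back than shut.
Start: joints at [1.045, 0.263, -0.048, 1.259, 0, 1.415], TCP at [190.244, 489.321, 231.278] pointing down, gripper open.
Joint ranges: [-2.65, 2.65], [-0.89, 1.7], [-1.18, 1.37], [-2.13, 2.11], [-1.35, 1.29], [-3.14, 3.14]. Speed limits (rad/s): [1.89, 1.89, 2.57, 2.79, 3.14, 3.14].

## Interface

Orientations are given as a unit quaternion [w, x, y, z].
In Python, from rig import manip gives the robot as it stands. The module is installed in compiled form; this text tells all that it offers.
- The arm moves only by the tool jog_arm, never from a script. Its argument "series" is text: rows parted by semicolons, each of 7 numbers parted by spaces: the finger opening in mm, from 0 to 85.4, then the shift along the world's x, y, z in units of 40 mm (1.0 is 40 mm), then the turn, a rotation vector about the world's x, y, z in units of 6 degrees (1.0 is 6 degrees). A call has 1 to 5 rows; each row shifts and turns the commanded pose from where the row before left it; what a row does not reach is not made up. A row lasts 1/8 s, in which the tool goes at most 62.5 mm and 10.7 degrees, less where a joint would pass 70% of its speed; a pose out of reach is approached as far as the arm can. A call is refused whole if a number of a shift passes 1 or a number of a turn 1, either way. A call with a gripper value outside its range is refused whole. The fingers move at their own pace and stop on an object; "force" is the grip in N (left out, the last holds). Time passes only in rows, so rows that do not move let the fingers close. It gives the time, the measured TCP pose, the force, the opening and the grip force at its end, in the units of the state.
- manip.get_state(): the state, without advancing time (a new reading comes with each control period).
- manip.read_camera(name): name is "side" or "top"; returns the picture (420x560x3 uint8, red, green, blue); there is no depth.
- manip.camera_params(name): a dict with "vertical_fov" (degrees; the focal length in pixels is half the picture's height over the tangent of half this angle, whatever the lens; pixels are square), "cx", "cy" (the principal point, pixels), "rvec" (rotation vector, rad) and "tvec" (3), from world to camera coordinates, as OpenCV has them. Camera axes: x right, y down, z forward; pixel columns grow to the right and rows downward; lengths in mm; the calibration is good to about 2 mm. A picture is of the moment at which its call begins. camera_params takes no time and is no camera call.
- manip.close_job(): hands the job in; it is judged then, once.
Trained networks look in the newest picture that a camera, given by its name, has taken for a name from the list of things; names that differ only in an ending like _2 or _b are one class to them, and where a whole thing is asked for, a point or a joint stands for the part that bears it (a point fixed in the world has none). Each returns a list of dicts, best first, with "conf" (0 to 1); they miss things now and then, are a little off and sometimes report something else, mostly with a low value. They report only what shows in the picture. A call takes as long as a camera call. They do not tell look-alikes from the thing itself.
- manip.masks_of(camera, name): "region" (420x560 bool, what is visible of it) and "uv" ([column, row] in pixels, amid what is visible of it).
- manip.place_of(camera, name): "uv" ([column, row] in pixels: a listed point, or the origin of a listed thing).
The state is a dict: "time": time; "q": joint angles; "qvel": joint speeds; "joint_efforts": joint torques, N m; "eef_pos": TCP position; "orientation": TCP orientation; "ft_force": force on the tool from outside, world axes, zero at the start; "torque": the same for the moment, N m; "grip_width": opening from 0.0 (shut) to 1.0 (fully open); "gripper_force": force on a finger pad.
Only numpy, scipy, OpenCV 4.12 (cv2) and the standard library are available. Lean on these libraries where they do the work, as an engineer would, in place of code of your own. Each camera call takes 0.05 s, during which the arm holds its last target. There are 200 camera calls.

## Task

The iron bracket on the clamped shelf board is held by one bolt in a slot, and its free hole sits out of line with the hole in the wood. Work the tapered drift down through both holes by feel until its collar is all but down on the bracket, so that it levers the bracket into line, then pull it out, stand it back in the wooden block and put the loose bolt fully home, head down on the bracket. Go gently, with never more than 40 N on drift or bolt, do not push the bracket or board with the fingers, and leave the other things where they are.

Things in the scene. Friction and masses are not known exactly. Their poses are not given: they have to be found in the camera images.
- board: Brown wooden shelf board, 240 x 240 mm, 45 mm thick, clamped flat to the counter; origin at the centre of its underside, z up. Two steel clamps (to 77 mm above the counter) hold its -x edge at y = +-100 mm. Under the bracket's free end a pale round plug, 47 mm across and flush with the board's top, is let into it. Over 40 N from drift or bolt bruises it.
- bracket: Black iron bracket: strap 45 mm wide, 6 mm thick, on the board, held at its slot by a fitted bolt (head to 14 mm above the board). It turns about that bolt and slides along its slot, 13 mm either way, with dry friction: some 3 N at the free hole moves it, and it stays put. Origin in mid-slot at the strap's underside; x to the free hole, 110 mm away; z up. Upright leg 85 mm high at x = -50 mm.
- bracket_hole (a point): Centre of the bracket's free 16 mm hole at the strap's top face, 51 mm above the counter; moves with the bracket. Below: 6 mm of iron, 45 mm of wood, the counter. The wood's bore, also 16 mm and right through, is off centre in the plug: its centre lies 8 to 10 mm from this one, in any direction, so only a lens of it shows through the free hole; which way must be felt or seen.
- block: Pale wooden block 150 x 60 x 60 mm, fixed on the counter, origin at the centre of its underside, x along its length. Two holes of 17.5 mm, 56 mm deep, open at its top at x = -40 and +40 mm, y = 0; drift and bolt stand in them, either way round.
- drift: Tapered steel drift, in the block, 108 mm long, about 160 g: origin on its axis at the tip, z up. From the tip (4 mm across) it widens evenly to 15 mm at 32 mm, is straight (15 mm) to 48 mm, then has a round dark handle 24 mm across from 48 to 108 mm, whose lower face is the collar. In the block its collar rests on the block's top. Driving it takes 5 to 15 N.
- drift_tip (a point): Tip of the drift, the drift's origin.
- drift_collar (a point): Centre of the collar face of the drift, on its axis 48 mm above the tip.
- bolt: Steel bolt, standing upright in the block, 60 mm long, about 110 g: shank 14 mm across and 40 mm long with a blunt nose 2.5 mm high (11.4 mm at the tip), then a round head 28 mm across and 20 mm high. Origin on its axis at the tip, z up towards the head. In the block its head rests on the block's top.
- bolt_tip (a point): Tip of the bolt, the bolt's origin.
- bolt_seat (a point): Centre of the underside of the bolt's head, on its axis 40 mm above the tip.
- washer: Bystander: steel washer 34 mm across, 4 mm thick, lying on the board.
- screwdriver: Bystander: screwdriver lying on the counter, on the robot's right.
- spanner: Bystander: spanner lying on the counter, ahead of the block.
- mug: Bystander: white mug, 80 mm across, 85 mm high.
- bowl: Bystander: white bowl, 120 mm across, 50 mm high.
- mill: Bystander: dark wooden pepper mill, 56 mm across, 140 mm high.
- jar: Bystander: glass jar with a steel cap, 64 mm across, 75 mm high.
There are look-alikes about, which are no part of the job. Leave any blue, purple or white look-alike of the drift alone.

How it is judged (in metres and radians):
On the way, in this order (a step that is already met when the one before it is completed fails the run):
1. the drift stands through both holes, its collar within 6 mm of the bracket (z of drift_tip in the frame of bracket_hole below -0.042 m and horizontal distance between drift_tip and bracket_hole below 0.004 m), for 0.2 s.
2. the drift is out again and the bolt is in, its head down on the bracket (within 2.5 mm) (z of bolt_seat in the frame of bracket_hole below 0.0025 m and horizontal distance between bolt_seat and bracket_hole below 0.003 m and horizontal distance between drift_tip and bracket_hole above 0.05 m), for 0.2 s.
At the end, for the whole second after the job is handed in: The bolt stands upright through bracket and board, head within 2.5 mm of the bracket's top and centred on its hole within 3 mm; the drift stands upright in a hole of the block, its collar within 5 mm of the block's top; both released and at rest (z of bolt_seat in the frame of bracket_hole below 0.0025 m and horizontal distance between bolt_seat and bracket_hole below 0.003 m and angle between the z axis of bolt and the z axis of bracket, either way round below 0.08 rad and linear speed of each of bolt, drift below 0.02 m/s and z of drift in the frame of block between 0 and 0.017 m and x of drift in the frame of block between -0.05 and 0.05 m and y of drift in the frame of block between -0.01 and 0.01 m and angle between drift's own z axis and vertical below 0.15 rad); the robot touches nothing.
It fails at once if the drift pushes on bracket, board or plug with more than 40 N (contact force between drift and board above 40 N or contact force between drift and plug above 40 N).
It fails at once if the bolt pushes on bracket, board or plug with more than 40 N (contact force between bolt and board above 40 N or contact force between bolt and plug above 40 N).
It fails at once if the fingers push on bracket or board (more than 5 N) (contact force between the fingers and board above 5 N).
It fails at once if another thing is moved by more than 30 mm (distance of any of washer, screwdriver, spanner, mug, bowl, mill, jar from where it was at the start of the episode above 0.03 m).
It also fails if it takes over 72 s, if anything falls off the work surface, if the arm or the gripper's body presses on something with over 40 N, if the wrist force passes 120 N, or if a joint passes its speed limit or range.

## Working session

There is one attempt and no reset: what is moved stays moved. The work goes in short steps, Python scripts to look and compute and a tool call to move; the robot and the scene stay as the last step left them, time stands still between calls to the robot, and variables do not carry over. Pictures are saved under pics/ and viewed, at most 10 in all, crops included, and the job is handed in when it is done.

Besides the shell and the picture viewer there is one more tool, called after "Emit:" in YAML: its name, and indented under it one key for each argument. jog_arm: Moves the arm, as the interface text tells. Its arguments: {"type":"object","properties":{"series":{"type":"string"},"force":{"type":"number"}},"required":["series"]}

```bash
mkdir -p pics; cat > h.py <<'E'
import numpy as np,cv2
from rig import manip
def cam(n):
    p=manip.camera_params(n);f=210/np.tan(np.radians(p['vertical_fov'])/2)
    R=cv2.Rodrigues(np.array(p['rvec'],float))[0];return f,p['cx'],p['cy'],R,np.array(p['tvec'],float).ravel()
def ray(n,uv):
    f,cx,cy,R,t=cam(n);d=R.T@np.array([(uv[0]-cx)/f,(uv[1]-cy)/f,1]);return -R.T@t,d
def at_z(n,uv,z):
    c,d=ray(n,uv);return c+d*(z-c[2])/d[2]
def proj(n,P):
    f,cx,cy,R,t=cam(n);q=R@np.array(P,float)+t;return np.array([cx+f*q[0]/q[2],cy+f*q[1]/q[2]])
def tri(uva,uvb):
    a,d=ray('side',uva);b,e=ray('top',uvb);s=np.linalg.lstsq(np.c_[d,-e],b-a,rcond=None)[0]
    return (a+d*s[0]+b+e*s[1])/2,np.linalg.norm(a+d*s[0]-b-e*s[1])
def shot(n,name,crop=None,k=1):
    im=manip.read_camera(n)[:,:,::-1]
    if crop:
        x0,y0,x1,y1=crop;im=im[y0:y1,x0:x1]
    cv2.imwrite('pics/'+name,cv2.resize(im,None,fx=k,fy=k,interpolation=cv2.INTER_CUBIC));return im
E
python3 - <<'E'
from h import *
np.set_printoptions(precision=1,suppress=True)
a=manip.read_camera('side');b=manip.read_camera('top')
cv2.imwrite('pics/a.png',a[:,:,::-1]);cv2.imwrite('pics/b.png',b[:,:,::-1])
print(manip.hold_point_z,manip.get_state())
zs=dict(drift=0,drift_collar=60,bolt=20,bolt_seat=60,bracket_hole=51,block=0,board=0,bracket=45)
for c in('side','top'):
    f,cx,cy,R,t=cam(c);print(c,f,-R.T@t)
    for n,z in zs.items():
        for r in manip.place_of(c,n)[:4]:print(c,n,round(r['conf'],2),np.array(r['uv']),at_z(c,r['uv'],z))
E
```

```text
18.700000000000003 {'time': 0.1, 'q': array([ 1. ,  0.3, -0. ,  1.3, -0. ,  1.4]), 'qvel': array([ 0., -0.,  0.,  0., -0., -0.]), 'joint_efforts': array([  0. , -63.9,  38.5,   0. ,  -0. ,  -0. ]), 'eef_pos': array([190.1, 489.1, 230.9]), 'orientation': array([-0. ,  0.2,  1. , -0. ]), 'ft_force': array([-0.7, -0.2,  0.3]), 'torque': array([-0., -0., -0.]), 'gripper_force': 0.0, 'grip_width': 1.000364203507673}
side 387.39198555517095 [ 56.2 684.1 728.9]
side drift 0.8 [178.8 263.9] [660.6 270.9   0. ]
side drift 0.78 [164.  315.5] [568.1 399.8   0. ]
side drift 0.76 [185.7 333.7] [494.6 403.2   0. ]
side drift 0.57 [189.5 285.1] [587.3 303.6   0. ]
side drift_collar 0.83 [176.1 246.6] [660.1 268.7  60. ]
side drift_collar 0.73 [178.3 316.4] [500.8 407.   60. ]
side drift_collar 0.66 [160.5 305.1] [552.2 410.   60. ]
side drift_collar 0.64 [186.4 273.2] [575.1 314.5  60. ]
side bolt 0.6 [208.8 303.9] [498.  326.2  20. ]
side bolt_seat 0.58 [209.3 290.3] [498.1 319.1  60. ]
side block 0.75 [200.3 300.8] [532.5 321.6   0. ]
top 471.1922792233167 [ 282.9   34.2 1482.5]
top drift 0.63 [1
[... 167 characters left out ...]
2.2   0. ]
top drift_collar 0.63 [208.9 184.1] [666.7 264.5  60. ]
top drift_collar 0.54 [163.1 213.6] [575.3 405.   60. ]
top drift_collar 0.49 [166.2 236.7] [503.1 393.4  60. ]
top drift_collar 0.39 [191.7 212.9] [575.9 316.6  60. ]
top bolt 0.66 [191.1 241.2] [493.6 324.8  20. ]
top bolt_seat 0.66 [188.7 235. ] [507.1 324.6  60. ]
top bracket_hole 0.71 [299.  214.8] [565.7 -14.4  51. ]
top bracket_hole 0.63 [402.1 189.3] [ 641. -338.   51.]
top bracket_hole 0.33 [290.7 250. ] [456.6  13.5  51. ]
top block 0.58 [194.4 229.6] [533.7 318.9   0. ]
top block 0.3 [195.  217.9] [571.7 317.6   0. ]
top board 0.68 [295.3 233.4] [515.7  -2.9   0. ]
top bracket 0.81 [288.9 252.2] [450.7  19.1  45. ]
```

View pics/a.png

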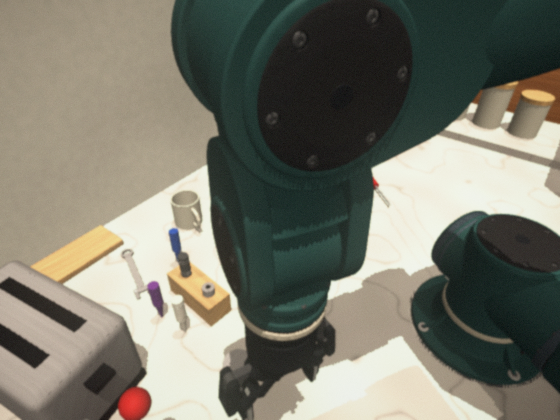

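View pics/b.png

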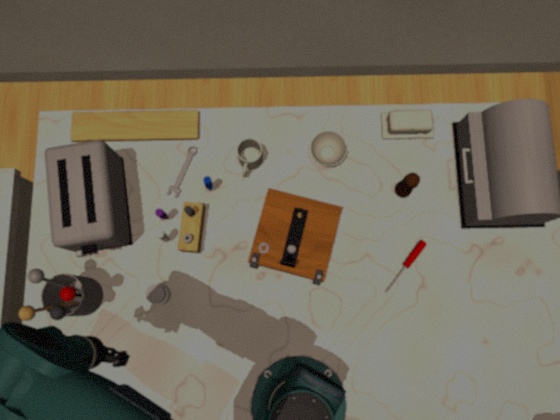

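Side picture: arm over the board. Blue look-alike at (174,240), purple (156,297), white (180,312), and the dark-handled drift standing in the block at (184,263), with the bolt at (209,290). In the top picture: blue (208,183), purple (161,213), white (165,236), drift (190,210), bolt (188,240), bracket hole (299,215). My choice is the dark one in the block, checked in one crop.

```bash
python3 - <<'E'
from h import *
np.set_printoptions(precision=1,suppress=True)
a=manip.read_camera('side');b=manip.read_camera('top')
A=cv2.resize(a[220:340,130:250],(400,400),interpolation=cv2.INTER_CUBIC);B=cv2.resize(b[180:280,150:250],(400,400),interpolation=cv2.INTER_CUBIC)
cv2.imwrite('pics/c.png',np.hstack([A,B])[:,:,::-1])
print('d',tri((189.5,285.1),(196.8,218.3)),'coll',tri((186.4,273.2),(191.7,212.9)))
print('bolt',tri((208.8,303.9),(191.1,241.2)),'seat',tri((209.3,290.3),(188.7,235)),'block',tri((200.3,300.8),(194.4,229.6)))
for c in('side','top'):
  for n in('drift','bolt','block','bracket','drift_tip','bolt_tip'):
    for r in manip.masks_of(c,n)[:4]:
        m=r['region'];ys,xs=np.nonzero(m);print(c,n,round(r['conf'],2),np.array(r['uv']),m.sum(),xs.min(),xs.max(),ys.min(),ys.max())
        if n in('block','bracket'):print(cv2.minAreaRect(np.c_[xs,ys].astype(np.float32)))
E
```

```text
d (array([570.2, 311.1,  17.9]), np.float64(8.251509206897355)) coll (array([574.8, 315.7,  61.5]), np.float64(1.9135439100011753))
bolt (array([495.3, 325.9,  21.2]), np.float64(4.2983350623064895)) seat (array([502.7, 321.5,  60.5]), np.float64(10.25842016755319)) block (array([534.5, 319.8,  -3.4]), np.float64(0.536300829859683))
side drift 0.92 [167.6 300.4] 373 155 184 291 321
side drift 0.76 [186.7 265.9] 288 177 191 252 277
side drift 0.67 [181.  238.9] 203 175 184 227 252
side drift 0.57 [207.3 288.9] 160 202 214 283 297
side bolt 0.67 [209.6 289.8] 179 201 214 282 298
side block 0.98 [198.6 294.8] 2031 166 230 264 326
((198.4026641845703, 291.5398254394531), (71.87107849121094, 37.15847396850586), 41.18592834472656)
side bracket 0.42 [137.5 273.8] 488 121 151 249 298
((133.4798126220703, 272.95855712890625), (50.504783630371094, 16.573684692382812), 64.02560424804688)
side drift_tip 0.76 [181.9 262.3] 280 177 190 252 277
side drift_tip 0.6 [167.9 303.3] 346 155 184 291 321
side drift_tip 0.54 [131.8 330.4] 67 127 139 325 334
side drift_tip 0.47 [178.7 240.3] 242 175 185 226 
[... 219 characters left out ...]
[188.7 211.6] 88 184 194 206 217
top block 0.65 [191.  227.9] 975 177 204 202 253
((191.0327606201172, 227.50437927246094), (23.194730758666992, 50.68478012084961), 7.594643592834473)
top bracket 0.63 [292.1 237.5] 676 281 305 210 266
((293.0519714355469, 237.8976287841797), (14.539318084716797, 57.043148040771484), 12.875000953674316)
top bracket 0.55 [183.4 169.1] 370 167 196 146 197
((182.7165069580078, 170.7628936767578), (12.082619667053223, 53.40721130371094), 23.962486267089844)
top drift_tip 0.69 [228.5 171.2] 180 215 237 163 183
top drift_tip 0.67 [138.8 199.3] 202 135 145 187 216
top drift_tip 0.64 [174.9 215.2] 159 171 179 204 232
top bolt_tip 0.38 [189.9 236.7] 76 182 191 234 243
```

View pics/c.png

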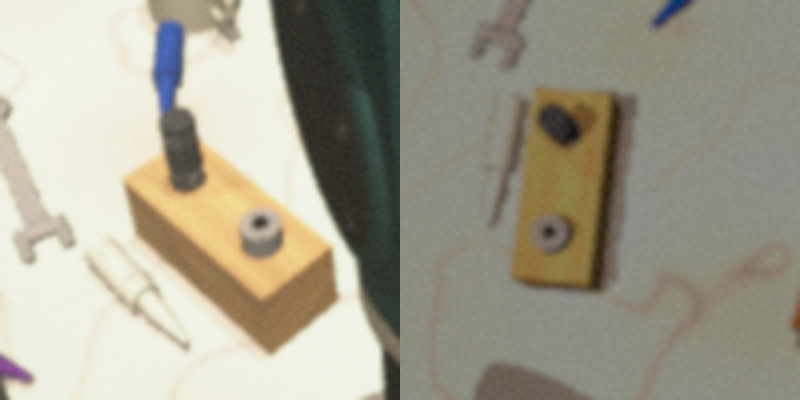

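The crop shows the dark-handled drift (side ~(183,255) at its top) and the bolt (~(208.6,286.6) top), both in the block. The white, blue and purple look-alikes lie on the counter. Next I refine the block's pose from its outline and the bracket's from a colour segmentation.

```bash
python3 - <<'E'
from h import *
np.set_printoptions(precision=1,suppress=True)
print('drift top',at_z('side',(182.8,255.1),120),tri((182.8,255.1),(150+156/4,180+118/4)))
print('bolt top',at_z('side',(208.6,286.6),80),at_z('top',(187.5,237.75),80),tri((208.6,286.6),(187.5,237.75)))
for p in[(536,88),(614,95),(600,285),(512,280)]:print('topcorner',at_z('top',(150+(p[0]-400)/4,180+p[1]/4),60))
for p in[(125,182),(200,148),(332,248),(262,300)]:print('sidecorner',at_z('side',(130+p[0]*.3,220+p[1]*.3),60))
b=manip.read_camera('top')
cv2.imwrite('pics/d.png',cv2.resize(b[180:290,240:350],(660,660),interpolation=cv2.INTER_CUBIC)[:,:,::-1])
hsv=cv2.cvtColor(b,cv2.COLOR_RGB2HSV)
E
```

```text
drift top [574.  315.4 120. ] (array([575.1, 313.8, 117.9]), np.float64(1.4934419391854121))
bolt top [493.2 323.6  80. ] [495.7 324.   80. ] (array([494.9, 323.5,  79.1]), np.float64(2.1869535953886374))
topcorner [610.8 341.1  60. ]
topcorner [604.2 280.6  60. ]
topcorner [456.6 289.2  60. ]
topcorner [461.6 356.3  60. ]
sidecorner [606.3 343.4  60. ]
sidecorner [588.8 290.1  60. ]
sidecorner [454.9 300.8  60. ]
sidecorner [462.4 358.   60. ]
```

View pics/d.png

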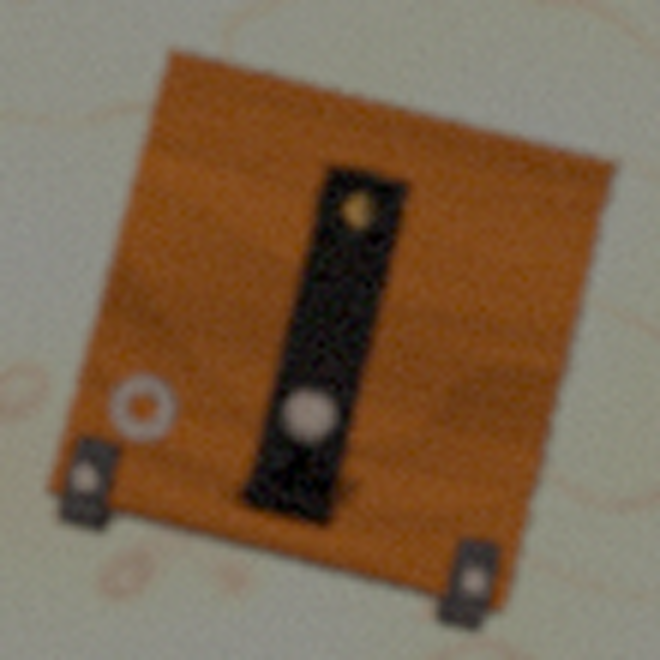

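The bracket hole shows at crop (358,208): pale plug on its left, dark lens on its right, so the bore lies towards the picture's right (world -y). I move over the drift now.

Emit:
jog_arm:
  series: "85 1 -0.45 0 0 0 0;85 1 -0.45 0 0 0 0;85 1 -0.45 0 0 0 0;85 1 -0.45 0 0 0 0;85 1 -0.45 0 0 0 0"
  force: 100

```text
time: 2.28
eef_pos: [391.5, 398.6, 231.4]
orientation: [0.0, 0.184, 0.983, 0.0]
ft_force: [0.6, 1.4, 0.2]
grip_width: 0.997
gripper_force: 0.0
```

Emit:
jog_arm:
  series: "85 1 -0.45 0 0 0 0;85 1 -0.45 0 0 0 0;85 1 -0.45 0 0 0 0;85 1 -0.45 0 0 0 0;85 0.6 -0.3 0 0 0 0"

```text
time: 2.9
eef_pos: [575.9, 314.2, 230.8]
orientation: [-0.0, 0.185, 0.983, -0.0]
ft_force: [-0.9, 0.5, 0.1]
grip_width: 0.996
gripper_force: 0.0
```

```bash
python3 - <<'E'
from h import *
from scipy.optimize import minimize
np.set_printoptions(precision=2,suppress=True)
im=np.mean([manip.read_camera('top').astype(float) for _ in range(16)],0)
np.save('avg.npy',im)
sd=np.mean([manip.read_camera('side').astype(float) for _ in range(6)],0);np.save('sd.npy',sd)
print(manip.get_state()['eef_pos'],manip.get_state()['time'])
print('hole px',proj('top',(566,-14,51)), 'side px', proj('side',(566,-14,51)))
print('blue'); print(im[208:222,292:307,0].astype(int)); print(im[208:222,292:307,2].astype(int))
A=cv2.resize(im[203:228,287:312].astype(np.uint8),(400,400),interpolation=cv2.INTER_CUBIC)
u,v=proj('side',(566,-14,51)).astype(int)
B=cv2.resize(sd[max(v-15,0):v+15,u-15:u+15].astype(np.uint8),(400,400),interpolation=cv2.INTER_CUBIC)
cv2.imwrite('pics/e.png',np.hstack([A,B])[:,:,::-1])
E
```

```text
[574.27 315.29 231.24] 4.0
hole px [298.87 214.72] side px [274.81 207.6 ]
blue
[[144 129  98  64  58  64  68  74  83  93 108 122 135 142 144]
 [142 123  80  36  23  24  29  32  37  47  61  80 101 114 120]
 [139 111  62  26  21  19  18  20  21  22  26  36  52  62  71]
 [127  92  46  20  23  24  32  42  41  30  20  19  23  26  32]
 [117  70  30  21  22  39  68  90  85  58  32  23  22  21  33]
 [108  59  23  22  33  74 116 133 118  80  43  26  22  20  45]
 [102  52  22  23  49 104 142 149 124  88  56  29  22  23  52]
 [ 96  47  22  23  52 107 144 148 124  92  61  33  26  24  60]
 [ 92  44  24  21  37  80 126 141 124  87  52  27  21  26  63]
 [ 81  38  20  23  27  50  90 114 103  66  35  24  21  34  74]
 [ 67  29  23  21  23  27  43  58  53  35  25  24  23  45  91]
 [ 56  26  24  27  23  25  26  22  25  23  24  23  23  56 108]
 [ 47  24  25  25  26  25  23  25  23  24  25  25  28  65 117]
 [ 39  24  27  24  26  25  25  25  25  26  23  24  34  77 123]]
[[32 25 24 23 20 21 19 20 22 25 25 27 27 31 31]
 [30 26 21 20 21 18 20 19 18 21 22 22 24 26 26]
 [32 26 19 18 20 16 17 18 19 21 18 19 19 21 20]
 [26 24 19 20 20 21 19 22 21 19 16 16 21 21 21]
 [27 21 17 17 15 22 27 34 35 26 21 20 20 22 20]
 [25 20 20 20 18 30 47 55 50 35 19 18 20 19 23]
 [25 22 21 20 22 39 57 64 52 37 24 16 20 19 20]
 [22 21 21 21 26 42 58 62 55 44 29 22 22 19 22]
 [26 21 22 19 22 32 51 59 58 48 34 19 19 19 21]
 [25 21 18 20 22 25 36 47 48 39 27 19 18 22 22]
 [22 22 21 18 18 20 21 27 28 25 21 22 19 21 23]
 [23 20 20 23 19 20 22 20 20 20 22 20 20 19 25]
 [21 20 21 18 21 23 20 23 18 20 20 21 23 23 26]
 [22 20 21 19 22 23 20 21 20 23 21 21 19 24 26]]
```

View pics/e.png

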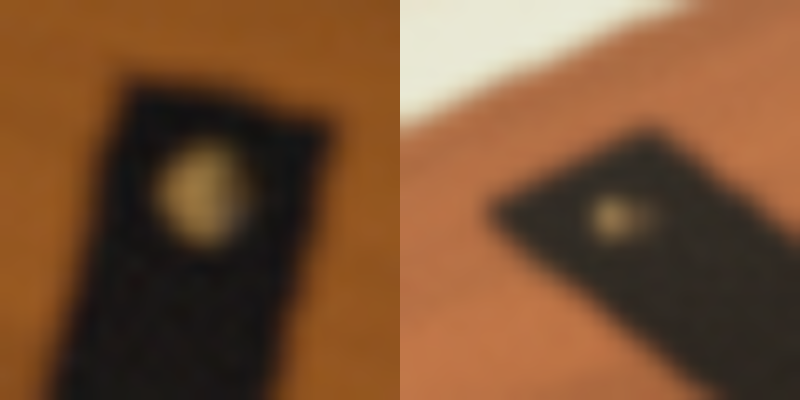

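The averaged view shows the pale plug at the left of the hole (about pixel (299,215)) and a greyish lens at its right, slightly low: the bore is towards -y and a little -x. Descend and grasp the drift, then fit the hole model.

Emit:
jog_arm:
  series: "85 0 0 -1 0 0 0;85 0 0 -1 0 0 0;85 0 0 -1 0 0 0;85 0 0 -0.8 0 0 0;20 0 0 0 0 0 0"
  force: 100

```text
time: 4.62
eef_pos: [573.0, 314.8, 77.4]
orientation: [-0.002, 0.184, 0.983, -0.001]
ft_force: [-0.2, 0.7, 0.1]
grip_width: 0.808
gripper_force: 0.0
```

Emit:
jog_arm:
  series: "15 0 0 0 0 0 0;15 0 0 0 0 0 0;15 0 0 0 0 0 0"

```text
time: 5.0
eef_pos: [575.1, 315.9, 80.8]
orientation: [0.001, 0.184, 0.983, 0.001]
ft_force: [-0.2, 2.6, 6.4]
grip_width: 0.258
gripper_force: 97.3
```

```bash
cat > fit.py <<'E'
from h import *
from scipy.optimize import least_squares
np.set_printoptions(precision=2,suppress=True)
def model(n,im,box):
    x0,y0,x1,y1=box;S=6
    us=(np.arange((x1-x0)*S)+.5)/S+x0-.5;vs=(np.arange((y1-y0)*S)+.5)/S+y0-.5
    U,V=np.meshgrid(us,vs);f,cx,cy,R,t=cam(n)
    d=np.stack([(U-cx)/f,(V-cy)/f,np.ones_like(U)],-1)@R;c=-R.T@t
    pt=lambda z:(c+d*((z-c[2])/d[...,2])[...,None])[...,:2]
    A,B=pt(51),pt(45)
    soft=lambda P,q:1/(1+np.exp((np.hypot(*(P-q).transpose(2,0,1))-8)/.3))
    Y=im[y0:y1,x0:x1].reshape(-1,3)
    def f_(p):
        h=p[:2];b=h+p[2]*np.array([np.cos(p[3]),np.sin(p[3])])
        H=soft(A,h)*soft(B,h);L=H*soft(B,b)
        cols=[cv2.resize(cv2.GaussianBlur(M,(0,0),p[4]*S),(x1-x0,y1-y0),interpolation=cv2.INTER_AREA).ravel() for M in(H-L,L)]
        X=np.c_[cols[0],cols[1],np.ones(len(Y))]
        w=np.linalg.lstsq(X,Y,rcond=None)[0];f_.w=w
        return np.r_[(X@w-Y).ravel(),(p[2]-9)*10]
    return f_
for n,fn,box,h0 in(('top','avg.npy',(295,210,304,219),(565,-14)),('side','sd.npy',(269,202,280,212),None)):
    im=np.load(fn)
    if h0 is None: h0=at_z('side',(275.5,208.5),51)[:2]
    out=[]
    for a in np.arange(-3,3.2,.75):
        f_=model(n,im,box);r=least_squares(f_,[*h0,9,a,.7],diff_step=1e-3);f_(r.x);out.append((r.cost,r.x,f_.w))
    out.sort(key=lambda o:o[0])
    for o in out[:3]:print(n,o[0],o[1],o[2].round().tolist())
E
python3 fit.py
```

```text
top 3040.690559404763 [566.77 -16.36   8.35  -1.49   1.21] [[227.0, 167.0, 74.0], [59.0, 48.0, 26.0], [21.0, 18.0, 17.0]]
top 3040.7186194068454 [566.77 -16.36   8.35  -1.49   1.21] [[227.0, 167.0, 74.0], [59.0, 48.0, 26.0], [21.0, 18.0, 17.0]]
top 3040.728810172578 [566.77 -16.36   8.36  -1.49   1.21] [[227.0, 167.0, 74.0], [60.0, 48.0, 26.0], [21.0, 18.0, 17.0]]
side 50555.22939596584 [567.26 -18.44   2.12  -0.97   5.05] [[-20210161.0, -9872168.0, -4749968.0], [34872.0, 17091.0, 8222.0], [1327.0, 667.0, 337.0]]
side 50589.81741511184 [568.06 -18.14   1.99  -0.97   5.26] [[-24963621.0, -12214027.0, -5855417.0], [47504.0, 23320.0, 11175.0], [2084.0, 1037.0, 513.0]]
side 91839.18058692374 [566.08 -17.55   8.74   4.47   0.52] [[113.0, 98.0, 53.0], [5.0, 10.0, 6.0], [75.0, 57.0, 43.0]]
```

The top fit puts the hole at (566.8,-16.4) with the bore about 8.5 mm towards -y (centre about (567,-25)). Lift the drift and carry it over.

Emit:
jog_arm:
  series: "15 0 0 0.4 0 0 0;15 0 0 0.8 0 0 0;15 0 0 0.8 0 0 0;15 0 -0.4 0 0 0 0;15 0 -1 0 0 0 0"

```text
time: 5.62
eef_pos: [573.9, 259.1, 158.7]
orientation: [-0.0, 0.183, 0.983, -0.0]
ft_force: [0.3, -0.6, -2.3]
grip_width: 0.263
gripper_force: 99.0
```

Emit:
jog_arm:
  series: "15 0 -1 0 0 0 0;15 0 -1 0 0 0 0;15 0 -1 0 0 0 0;15 0 -1 0 0 0 0;15 0 -1 0 0 0 0"

```text
time: 6.25
eef_pos: [573.3, 57.4, 158.6]
orientation: [-0.001, 0.185, 0.983, -0.0]
ft_force: [0.8, 0.2, -2.2]
grip_width: 0.255
gripper_force: 99.0
```

Emit:
jog_arm:
  series: "15 0 -1 0 0 0 0;15 0 -0.9 0 0 0 0;15 -0.15 -0.1 0 0 0 0;15 0 0 0 0 0 0"

```text
time: 6.75
eef_pos: [567.3, -20.8, 158.9]
orientation: [-0.001, 0.185, 0.983, 0.0]
ft_force: [0.7, -0.4, -2.4]
grip_width: 0.258
gripper_force: 99.0
```

```bash
python3 - <<'E'
from h import *
np.set_printoptions(precision=2,suppress=True)
s=manip.get_state();print(s['eef_pos'],s['orientation'],s['ft_force'])
sd=np.mean([manip.read_camera('side').astype(float) for _ in range(4)],0);np.save('sd2.npy',sd)
for n in('drift_tip','drift_collar'):
    for r in manip.place_of('side',n)[:5]:print(n,r['conf'],np.array(r['uv']))
u,v=proj('side',s['eef_pos']).astype(int);print(u,v,proj('side',s['eef_pos']-[0,0,67]),proj('side',[566.8,-16.4,51]))
cv2.imwrite('pics/f.png',cv2.resize(sd[v-40:v+60,u-50:u+50].astype(np.uint8)[:,:,::-1],(600,600),interpolation=cv2.INTER_CUBIC))
E
```

```text
[567.31 -20.83 158.88] [-0.    0.18  0.98  0.  ] [ 0.68 -0.36 -2.39]
drift_tip 0.67 [177.4 257.6]
drift_tip 0.59 [275.  194.7]
drift_tip 0.58 [186.9 321.9]
drift_tip 0.53 [277.6 207.7]
drift_tip 0.24 [281.6 245. ]
drift_collar 0.78 [180.3 241.9]
drift_collar 0.77 [277.  178.3]
drift_collar 0.66 [170.9 307.1]
276 174 [276.05 194.65] [275.09 207.08]
```

View pics/f.png

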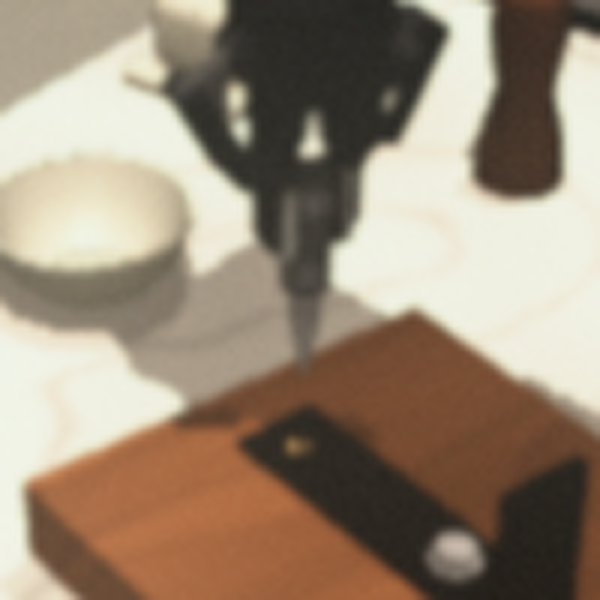

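The drift hangs vertical, tip at about pixel (276.5,195.3), over the hole (276,208); the tip is consistent with TCP minus about 68 mm. Descend to just above, then feel.

Emit:
jog_arm:
  series: "15 0 0 -0.8 0 0 0;15 0 0 -0.1 0 0 0;15 0 0 -0.1 0 0 0"

```text
time: 7.42
eef_pos: [568.5, -20.5, 119.7]
orientation: [0.0, 0.184, 0.983, -0.0]
ft_force: [-0.4, 0.2, -1.8]
grip_width: 0.258
gripper_force: 99.0
```

Emit:
jog_arm:
  series: "15 0 0 -0.08 0 0 0;15 0 0 -0.05 0 0 0"

```text
time: 7.68
eef_pos: [568.5, -20.7, 114.4]
orientation: [0.0, 0.184, 0.983, -0.0]
ft_force: [0.5, -0.1, -1.5]
grip_width: 0.26
gripper_force: 99.0
```

Emit:
jog_arm:
  series: "15 0 0 -0.05 0 0 0;15 0 0 -0.05 0 0 0"

```text
time: 7.92
eef_pos: [568.3, -20.7, 110.1]
orientation: [0.0, 0.184, 0.983, 0.0]
ft_force: [0.1, 0.6, -1.7]
grip_width: 0.254
gripper_force: 99.0
```

Emit:
jog_arm:
  series: "15 0 0 -0.05 0 0 0;15 0 0 -0.05 0 0 0"

```text
time: 8.18
eef_pos: [568.2, -20.8, 106.0]
orientation: [0.0, 0.184, 0.983, -0.0]
ft_force: [-1.3, -1.5, -0.4]
grip_width: 0.26
gripper_force: 99.2
```

Emit:
jog_arm:
  series: "15 0 0 -0.05 0 0 0;15 0 0 0 0 0 0"

```text
time: 8.43
eef_pos: [568.1, -20.9, 104.0]
orientation: [-0.0, 0.184, 0.983, -0.0]
ft_force: [-0.3, -2.3, -1.0]
grip_width: 0.262
gripper_force: 99.0
```

Emit:
jog_arm:
  series: "15 0 -0.02 0 0 0 0;15 0 -0.01 -0.05 0 0 0;15 0 -0.01 -0.05 0 0 0"

```text
time: 8.8
eef_pos: [568.2, -22.0, 100.1]
orientation: [-0.0, 0.184, 0.983, 0.0]
ft_force: [-2.7, 2.0, 3.2]
grip_width: 0.262
gripper_force: 99.4
```

Emit:
jog_arm:
  series: "15 0 -0.01 -0.05 0 0 0;15 0 -0.01 -0.05 0 0 0;15 0 0 0 0 0 0"

```text
time: 9.18
eef_pos: [568.1, -23.0, 95.8]
orientation: [-0.0, 0.184, 0.983, 0.0]
ft_force: [-1.8, 3.1, 1.5]
grip_width: 0.256
gripper_force: 99.3
```

Emit:
jog_arm:
  series: "15 -0.02 -0.005 -0.05 0 0 0;15 -0.01 -0.005 -0.05 0 0 0;15 0 0 0 0 0 0"

```text
time: 9.55
eef_pos: [567.0, -23.5, 91.9]
orientation: [-0.0, 0.184, 0.983, 0.0]
ft_force: [-1.3, 3.5, 0.5]
grip_width: 0.258
gripper_force: 99.3
```

Emit:
jog_arm:
  series: "15 -0.005 -0.008 -0.05 0 0 0;15 -0.005 -0.008 -0.05 0 0 0;15 0 0 0 0 0 0"

```text
time: 9.93
eef_pos: [566.5, -24.1, 87.9]
orientation: [-0.0, 0.184, 0.983, -0.0]
ft_force: [-2.4, 4.4, 1.1]
grip_width: 0.261
gripper_force: 99.3
```

Emit:
jog_arm:
  series: "15 -0.015 -0.004 -0.05 0 0 0;15 -0.005 -0.004 -0.05 0 0 0;15 0 0 0 0 0 0"

```text
time: 10.3
eef_pos: [565.8, -24.5, 83.9]
orientation: [-0.0, 0.184, 0.983, -0.0]
ft_force: [-1.3, 3.0, -0.3]
grip_width: 0.26
gripper_force: 99.2
```

Emit:
jog_arm:
  series: "15 -0.005 -0.004 -0.05 0 0 0;15 0 -0.004 -0.03 0 0 0;15 0 0 0 0 0 0"

```text
time: 10.68
eef_pos: [565.8, -24.9, 80.8]
orientation: [0.0, 0.184, 0.983, -0.0]
ft_force: [-0.6, 1.9, -0.6]
grip_width: 0.257
gripper_force: 99.2
```

Emit:
jog_arm:
  series: "15 0 -0.004 -0.04 0 0 0;15 0 0 -0.04 0 0 0;15 0 0 0 0 0 0"

```text
time: 11.05
eef_pos: [565.7, -24.9, 77.6]
orientation: [0.0, 0.184, 0.983, -0.0]
ft_force: [0.9, 2.3, -0.3]
grip_width: 0.257
gripper_force: 99.2
```

Emit:
jog_arm:
  series: "15 0 0 -0.04 0 0 0;15 0 0 -0.04 0 0 0;15 0 0 0 0 0 0"

```text
time: 11.42
eef_pos: [565.7, -24.9, 74.3]
orientation: [-0.0, 0.184, 0.983, 0.0]
ft_force: [2.3, 2.1, -0.9]
grip_width: 0.258
gripper_force: 99.2
```

Emit:
jog_arm:
  series: "15 0 0 -0.03 0 0 0;15 0 0 0 0 0 0"

```text
time: 11.68
eef_pos: [565.7, -25.0, 73.2]
orientation: [0.0, 0.184, 0.983, 0.0]
ft_force: [1.5, 2.4, 1.8]
grip_width: 0.254
gripper_force: 99.2
```

Emit:
jog_arm:
  series: "15 0 0 -0.025 0 0 0;15 0 0 0 0 0 0"

```text
time: 11.92
eef_pos: [565.7, -24.9, 72.2]
orientation: [0.0, 0.184, 0.983, -0.0]
ft_force: [1.8, 1.7, 0.3]
grip_width: 0.257
gripper_force: 99.2
```

Emit:
jog_arm:
  series: "15 0 0 -0.02 0 0 0;15 0 0 0 0 0 0"

```text
time: 12.18
eef_pos: [565.7, -24.9, 71.5]
orientation: [0.0, 0.184, 0.983, -0.0]
ft_force: [1.7, 3.4, 1.5]
grip_width: 0.255
gripper_force: 99.2
```

```bash
python3 - <<'E'
from h import *
np.set_printoptions(precision=2,suppress=True)
s=manip.get_state();print(s['eef_pos'],s['ft_force'])
sd=np.mean([manip.read_camera('side').astype(float) for _ in range(4)],0)
u,v=proj('side',[566,-25,60]).astype(int);print(u,v)
cv2.imwrite('pics/g.png',cv2.resize(sd[v-25:v+25,u-25:u+25].astype(np.uint8)[:,:,::-1],(600,600),interpolation=cv2.INTER_CUBIC))
E
```

```text
[565.69 -24.93  71.46] [1.67 3.38 1.47]
277 203
```

View pics/g.png

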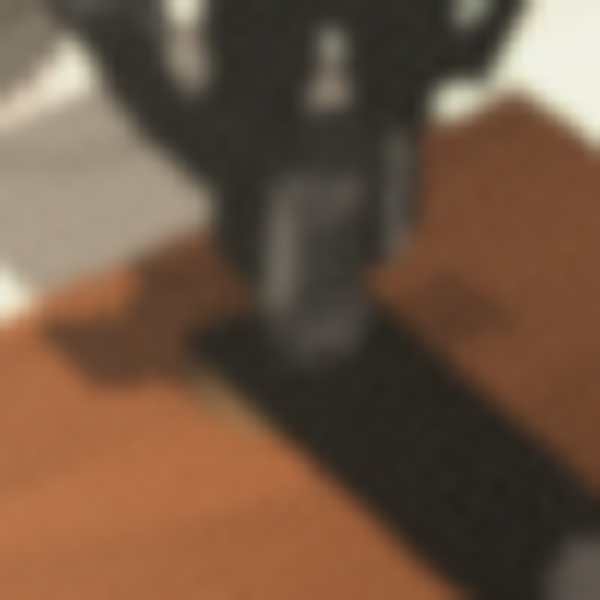

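The bracket has swung over (plug edge now shows at crop (225,400)), and the collar is close to or on the strap at crop (315,355). A little further until I feel it.

Emit:
jog_arm:
  series: "15 0 0 -0.025 0 0 0;15 0 0 0 0 0 0"

```text
time: 12.62
eef_pos: [565.7, -24.9, 70.4]
orientation: [0.0, 0.184, 0.983, -0.0]
ft_force: [2.1, 2.5, 1.7]
grip_width: 0.258
gripper_force: 99.2
```

Emit:
jog_arm:
  series: "15 0 0 -0.02 0 0 0;15 0 0 0 0 0 0"

```text
time: 12.88
eef_pos: [565.7, -24.9, 69.7]
orientation: [0.0, 0.184, 0.983, -0.0]
ft_force: [2.4, 2.1, 3.7]
grip_width: 0.26
gripper_force: 99.2
```

Emit:
jog_arm:
  series: "15 0 0 -0.025 0 0 0;15 0 0 0 0 0 0"

```text
time: 13.12
eef_pos: [565.8, -25.0, 68.8]
orientation: [0.0, 0.184, 0.983, -0.0]
ft_force: [1.7, 1.6, 4.6]
grip_width: 0.254
gripper_force: 99.3
```

Emit:
jog_arm:
  series: "15 0 0 -0.02 0 0 0;15 0 0 0 0 0 0"

```text
time: 13.38
eef_pos: [565.9, -25.0, 68.5]
orientation: [0.0, 0.184, 0.983, -0.0]
ft_force: [0.2, 1.8, 11.9]
grip_width: 0.257
gripper_force: 100.0
```

Collar contact felt (14 N), so the drift is fully down, with tip = TCP - 65.5. Pull it straight out and carry it back.

Emit:
jog_arm:
  series: "15 0 0 0.05 0 0 0;15 0 0 0.2 0 0 0;15 0 0 0.3 0 0 0;15 0 0 0.8 0 0 0;15 0 0 0.9 0 0 0"

```text
time: 14.0
eef_pos: [564.6, -24.9, 158.8]
orientation: [-0.001, 0.184, 0.983, -0.0]
ft_force: [0.4, -0.2, -1.6]
grip_width: 0.259
gripper_force: 98.7
```

Emit:
jog_arm:
  series: "15 0.05 1 0 0 0 0;15 0.05 1 0 0 0 0;15 0.05 1 0 0 0 0;15 0.05 1 0 0 0 0;15 0.03 1 0 0 0 0"

```text
time: 14.62
eef_pos: [574.2, 176.1, 158.2]
orientation: [-0.0, 0.184, 0.983, -0.0]
ft_force: [0.8, -0.1, -1.8]
grip_width: 0.256
gripper_force: 98.9
```

Emit:
jog_arm:
  series: "15 0 1 0 0 0 0;15 0 1 0 0 0 0;15 0 1 0 0 0 0;15 0 0.5 0 0 0 0;15 0 0 0 0 0 0"

```text
time: 15.25
eef_pos: [574.5, 315.6, 157.8]
orientation: [-0.0, 0.184, 0.983, -0.0]
ft_force: [-0.7, -0.9, -2.4]
grip_width: 0.258
gripper_force: 98.9
```

```bash
python3 - <<'E'
from h import *
np.set_printoptions(precision=2,suppress=True)
im=np.mean([manip.read_camera('top').astype(float) for _ in range(8)],0)
np.save('avg2.npy',im);s=manip.get_state();print(s['eef_pos'],s['time'])
print(im[209:222,294:307,0].astype(int))
B=im[180:280,160:310].astype(np.uint8)
cv2.imwrite('pics/h.png',cv2.resize(B[:,:,::-1],(780,520),interpolation=cv2.INTER_CUBIC))
E
```

```text
[575.   314.41 158.03] 15.65
[[125 102  71  36  25  24  31  42  55  78  99 113 119]
 [ 98  73  48  27  20  21  23  21  28  36  51  60  73]
 [ 82  62  40  22  22  21  21  18  23  16  23  26  32]
 [ 78  61  34  22  23  23  27  36  37  29  21  22  20]
 [ 80  60  34  19  21  36  52  66  63  53  35  20  20]
 [ 76  53  30  23  28  46  73  89  91  81  56  28  26]
 [ 68  42  24  23  29  51  85 101 105 103  75  39  25]
 [ 59  34  24  24  26  52  84 101 109 105  79  36  19]
 [ 51  32  25  26  27  40  64  80  85  79  59  33  22]
 [ 43  28  24  24  21  26  36  44  49  41  34  24  26]
 [ 43  23  22  24  24  26  20  25  22  22  25  23  26]
 [ 37  24  23  27  25  25  21  24  26  27  24  20  24]
 [ 29  26  28  22  21  24  28  25  25  24  24  21  33]]
```

View pics/h.png

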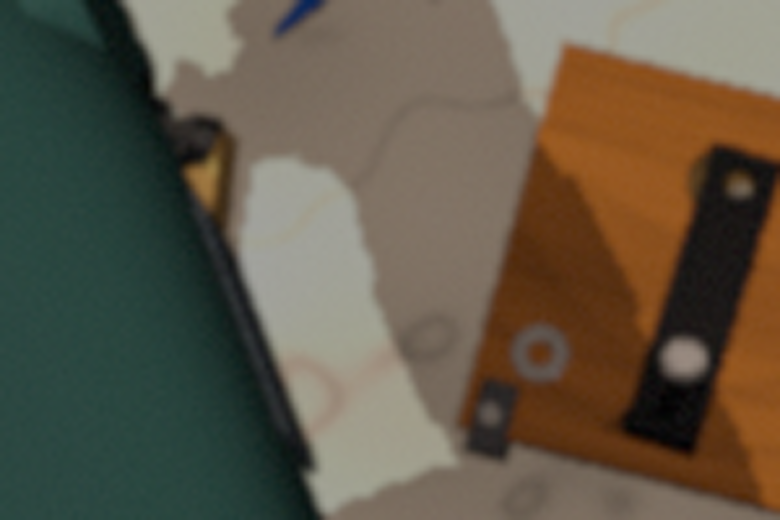

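The hole (about (302,215.5) in the full picture) now shows the bore clear through to the pale counter: aligned. Put the drift back in its block hole.

Emit:
jog_arm:
  series: "15 0 0.02 -0.8 0 0 0;15 0 0 -0.4 0 0 0;15 0 0 -0.2 0 0 0;15 0 0 0 0 0 0"

```text
time: 16.15
eef_pos: [574.8, 315.7, 101.9]
orientation: [-0.0, 0.184, 0.983, -0.0]
ft_force: [-0.1, -0.2, -1.5]
grip_width: 0.256
gripper_force: 98.9
```

Emit:
jog_arm:
  series: "15 0 0 -0.15 0 0 0;15 0 0 -0.1 0 0 0;15 0 0 0 0 0 0"

```text
time: 16.52
eef_pos: [574.9, 316.0, 91.8]
orientation: [0.0, 0.184, 0.983, 0.0]
ft_force: [0.5, 0.0, -2.8]
grip_width: 0.261
gripper_force: 98.9
```

Emit:
jog_arm:
  series: "15 0 0 -0.15 0 0 0;15 0 0 -0.1 0 0 0;15 0 0 -0.05 0 0 0;15 0 0 0 0 0 0"

```text
time: 17.02
eef_pos: [575.0, 316.0, 80.8]
orientation: [0.001, 0.184, 0.983, 0.0]
ft_force: [-2.8, -0.1, 10.9]
grip_width: 0.261
gripper_force: 101.0
```

Emit:
jog_arm:
  series: "15 0 0 -0.04 0 0 0;15 0 0 0 0 0 0"

```text
time: 17.27
eef_pos: [575.2, 316.1, 80.7]
orientation: [0.001, 0.184, 0.983, 0.001]
ft_force: [-7.8, -2.8, 28.2]
grip_width: 0.26
gripper_force: 102.6
```

Emit:
jog_arm:
  series: "15 0 0 0.05 0 0 0;50 0 0 0 0 0 0;85 0 0 0 0 0 0;85 0 0 0 0 0 0"

```text
time: 17.77
eef_pos: [574.8, 315.8, 80.0]
orientation: [-0.0, 0.184, 0.983, -0.0]
ft_force: [0.6, 0.0, -0.7]
grip_width: 0.878
gripper_force: 0.0
```

Emit:
jog_arm:
  series: "85 0 0 0.5 0 0 0;85 0 0 1 0 0 0;85 0 0 0.5 0 0 0;85 -1 0.1 0 0 0 0;85 -1 0.1 0 0 0 0"

```text
time: 18.4
eef_pos: [494.1, 323.8, 160.1]
orientation: [0.0, 0.185, 0.983, 0.0]
ft_force: [-0.6, 0.3, -0.3]
grip_width: 0.994
gripper_force: 0.0
```

```bash
python3 - <<'E'
from h import *
np.set_printoptions(precision=2,suppress=True)
s=manip.get_state();print(s['eef_pos'],s['ft_force'],s['time'])
sd=np.mean([manip.read_camera('side').astype(float) for _ in range(4)],0)
A=cv2.resize(sd[230:320,150:260].astype(np.uint8),(733,600),interpolation=cv2.INTER_CUBIC)
cv2.imwrite('pics/i.png',A[:,:,::-1])
print(proj('side',[574.5,315,120]),proj('side',[574.5,315,60]),proj('side',[494.5,323.5,80]))
E
```

```text
[494.06 323.83 160.14] [-0.61  0.34 -0.27] 18.4
[182.79 254.89] [186.41 273.46] [208.18 286.3 ]
```

View pics/i.png

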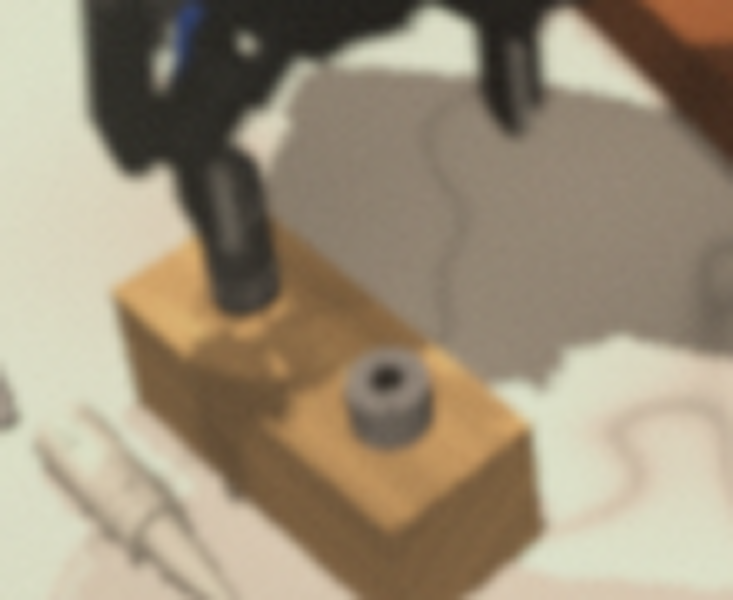

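The drift stands seated in the block (base at crop (243,300)). The bolt head is at crop (388,390), matching my estimate. Grasp the bolt by the head.

Emit:
jog_arm:
  series: "85 0 0 -1 0 0 0;85 0 0 -1 0 0 0;85 0 0 -0.4 0 0 0;40 0 0 0 0 0 0;20 0 0 0 0 0 0"
  force: 80

```text
time: 19.23
eef_pos: [495.8, 324.0, 64.9]
orientation: [0.0, 0.185, 0.983, 0.0]
ft_force: [0.4, -0.2, -0.9]
grip_width: 0.597
gripper_force: 0.0
```

Emit:
jog_arm:
  series: "20 0 0 0 0 0 0;20 0 0 0 0 0 0;20 0 0 0 0 0 0"

```text
time: 19.6
eef_pos: [495.6, 324.3, 65.5]
orientation: [0.001, 0.184, 0.983, 0.001]
ft_force: [-1.8, -0.0, 7.2]
grip_width: 0.293
gripper_force: 78.2
```

Emit:
jog_arm:
  series: "20 0 0 0.3 0 0 0;20 0 0 0.8 0 0 0;20 0 0 0.7 0 0 0;20 0 -1 0 0 0 0;20 0 -1 0 0 0 0"

```text
time: 20.23
eef_pos: [494.8, 243.1, 137.3]
orientation: [0.001, 0.184, 0.983, 0.0]
ft_force: [0.6, -0.6, -1.4]
grip_width: 0.292
gripper_force: 80.3
```

Emit:
jog_arm:
  series: "20 0.5 -1 0 0 0 0;20 0.5 -1 0 0 0 0;20 0.4 -1 0 0 0 0;20 0.3 -1 0 0 0 0;20 0.1 -1 0 0 0 0"

```text
time: 20.85
eef_pos: [567.3, 42.4, 137.0]
orientation: [0.0, 0.184, 0.983, -0.0]
ft_force: [0.1, -0.1, -1.4]
grip_width: 0.289
gripper_force: 80.3
```

Emit:
jog_arm:
  series: "20 0 -1 0 0 0 0;20 0 -0.7 0 0 0 0;20 0 0 0 0 0 0;20 0 0 0 0 0 0"

```text
time: 21.35
eef_pos: [566.8, -23.8, 136.7]
orientation: [0.0, 0.184, 0.983, 0.0]
ft_force: [0.4, 1.4, -0.7]
grip_width: 0.288
gripper_force: 80.3
```

Emit:
jog_arm:
  series: "20 -0.02 -0.03 -0.8 0 0 0;20 0 0 -0.1 0 0 0;20 0 0 0 0 0 0"

```text
time: 21.72
eef_pos: [566.1, -24.8, 100.8]
orientation: [-0.0, 0.184, 0.983, 0.0]
ft_force: [0.9, -0.6, -2.0]
grip_width: 0.287
gripper_force: 80.3
```

Emit:
jog_arm:
  series: "20 0 0 -0.05 0 0 0;20 0 0 -0.04 0 0 0;20 0 0 0 0 0 0"

```text
time: 22.1
eef_pos: [566.1, -25.3, 96.8]
orientation: [0.0, 0.184, 0.983, -0.0]
ft_force: [-0.0, 0.1, -1.4]
grip_width: 0.292
gripper_force: 80.3
```

Emit:
jog_arm:
  series: "20 0 0 -0.04 0 0 0;20 0 0 0 0 0 0"

```text
time: 22.35
eef_pos: [566.0, -25.3, 95.0]
orientation: [-0.0, 0.184, 0.983, 0.0]
ft_force: [-0.3, -0.7, -2.2]
grip_width: 0.289
gripper_force: 80.3
```

Emit:
jog_arm:
  series: "20 0 0 -0.04 0 0 0;20 0 0 0 0 0 0"

```text
time: 22.6
eef_pos: [566.0, -25.2, 93.4]
orientation: [-0.0, 0.184, 0.983, 0.0]
ft_force: [1.0, 1.8, -0.2]
grip_width: 0.291
gripper_force: 80.3
```

Emit:
jog_arm:
  series: "20 0 0 -0.04 0 0 0;20 0 0 0 0 0 0"

```text
time: 22.85
eef_pos: [565.9, -25.2, 91.7]
orientation: [-0.0, 0.184, 0.983, 0.0]
ft_force: [0.4, 1.9, -0.4]
grip_width: 0.293
gripper_force: 80.3
```

Emit:
jog_arm:
  series: "20 0 0.005 -0.04 0 0 0;20 0 0 0 0 0 0"

```text
time: 23.1
eef_pos: [566.0, -25.0, 90.1]
orientation: [-0.0, 0.184, 0.983, 0.0]
ft_force: [-0.4, 1.2, -0.2]
grip_width: 0.288
gripper_force: 80.3
```

Emit:
jog_arm:
  series: "20 0 0 -0.04 0 0 0;20 0 0 0 0 0 0"

```text
time: 23.35
eef_pos: [566.0, -25.1, 88.6]
orientation: [-0.0, 0.184, 0.983, 0.0]
ft_force: [1.1, 1.5, -0.7]
grip_width: 0.293
gripper_force: 80.3
```

Emit:
jog_arm:
  series: "20 0 0 -0.04 0 0 0;20 0 0 0 0 0 0"

```text
time: 23.6
eef_pos: [566.0, -25.1, 87.0]
orientation: [-0.0, 0.184, 0.983, 0.0]
ft_force: [-0.3, 1.0, -1.2]
grip_width: 0.287
gripper_force: 80.3
```

Emit:
jog_arm:
  series: "20 0 0 -0.08 0 0 0;20 0 0 -0.08 0 0 0;20 0 0 -0.08 0 0 0;20 0 0 0 0 0 0"

```text
time: 24.1
eef_pos: [565.9, -25.1, 77.1]
orientation: [-0.0, 0.184, 0.983, 0.0]
ft_force: [0.4, 1.7, 0.0]
grip_width: 0.288
gripper_force: 80.3
```

Emit:
jog_arm:
  series: "20 0 0 -0.08 0 0 0;20 0 0 -0.08 0 0 0;20 0 0 -0.08 0 0 0;20 0 0 0 0 0 0"

```text
time: 24.6
eef_pos: [565.9, -25.1, 67.6]
orientation: [-0.0, 0.184, 0.983, -0.0]
ft_force: [-0.2, 2.8, 0.1]
grip_width: 0.288
gripper_force: 80.3
```

Emit:
jog_arm:
  series: "20 0 0 -0.06 0 0 0;20 0 0 -0.04 0 0 0;20 0 0 0 0 0 0"

```text
time: 24.98
eef_pos: [566.0, -25.1, 63.7]
orientation: [-0.0, 0.184, 0.983, -0.0]
ft_force: [-0.4, 1.8, -0.8]
grip_width: 0.289
gripper_force: 80.3
```

Emit:
jog_arm:
  series: "20 0 0 -0.06 0 0 0;20 0 0 -0.03 0 0 0;20 0 0 0 0 0 0"

```text
time: 25.35
eef_pos: [566.0, -25.1, 60.2]
orientation: [-0.0, 0.184, 0.983, -0.0]
ft_force: [-0.2, 3.2, -0.3]
grip_width: 0.292
gripper_force: 80.3
```

Emit:
jog_arm:
  series: "20 0 0 -0.03 0 0 0;20 0 0 0 0 0 0"

```text
time: 25.6
eef_pos: [566.0, -25.1, 59.0]
orientation: [-0.0, 0.184, 0.983, 0.0]
ft_force: [-1.2, 1.8, 0.4]
grip_width: 0.289
gripper_force: 80.3
```

Emit:
jog_arm:
  series: "20 0 0 -0.03 0 0 0;20 0 0 0 0 0 0"

```text
time: 25.85
eef_pos: [566.0, -25.1, 57.8]
orientation: [-0.0, 0.184, 0.983, 0.0]
ft_force: [-1.2, 2.5, 0.4]
grip_width: 0.288
gripper_force: 80.3
```

Only a few mm remain, so I let the bolt drop the rest rather than risk the fingers on the strap. Then I press gently on its head with the shut fingers to make sure.

Emit:
jog_arm:
  series: "40 0 0 0 0 0 0;60 0 0 0 0 0 0;85 0 0 0 0 0 0;85 0 0 0.8 0 0 0;85 0 0 0.4 0 0 0"

```text
time: 26.48
eef_pos: [566.5, -25.3, 107.2]
orientation: [0.001, 0.184, 0.983, -0.0]
ft_force: [-0.2, -0.5, -0.8]
grip_width: 0.995
gripper_force: 0.0
```

Emit:
jog_arm:
  series: "0 0 0 0 0 0 0;0 0 0 0 0 0 0;0 0 0 0 0 0 0;0 0 0 0 0 0 0;0 0 0 -0.5 0 0 0"
  force: 40

```text
time: 27.1
eef_pos: [566.8, -25.3, 86.3]
orientation: [0.001, 0.184, 0.983, -0.0]
ft_force: [-0.5, 0.2, -0.8]
grip_width: -0.0
gripper_force: 0.0
```

Emit:
jog_arm:
  series: "0 0 0 -0.15 0 0 0;0 0 0 -0.1 0 0 0;0 0 0 0 0 0 0"

```text
time: 27.48
eef_pos: [566.1, -25.1, 76.0]
orientation: [0.0, 0.184, 0.983, -0.0]
ft_force: [0.1, -0.1, 0.6]
grip_width: -0.002
gripper_force: 0.0
```

Emit:
jog_arm:
  series: "0 0 0 -0.04 0 0 0;0 0 0 0 0 0 0"

```text
time: 27.72
eef_pos: [566.1, -25.1, 74.4]
orientation: [0.0, 0.184, 0.983, -0.0]
ft_force: [0.1, 0.4, -0.7]
grip_width: -0.003
gripper_force: 0.0
```

Emit:
jog_arm:
  series: "0 0 0 -0.04 0 0 0;0 0 0 0 0 0 0"

```text
time: 27.98
eef_pos: [566.0, -25.1, 72.6]
orientation: [-0.0, 0.184, 0.983, -0.0]
ft_force: [-0.3, 0.6, 0.2]
grip_width: -0.002
gripper_force: 0.0
```

Emit:
jog_arm:
  series: "0 0 0 -0.025 0 0 0;0 0 0 0 0 0 0"

```text
time: 28.22
eef_pos: [566.0, -25.1, 71.6]
orientation: [-0.0, 0.184, 0.983, -0.0]
ft_force: [-0.7, -0.2, 0.8]
grip_width: 0.001
gripper_force: 0.0
```

Emit:
jog_arm:
  series: "0 0 0 -0.02 0 0 0;0 0 0 0 0 0 0"

```text
time: 28.48
eef_pos: [566.0, -25.1, 70.8]
orientation: [-0.0, 0.184, 0.983, 0.0]
ft_force: [0.6, -0.3, -0.5]
grip_width: -0.002
gripper_force: 0.0
```

Emit:
jog_arm:
  series: "0 0 0 -0.02 0 0 0;0 0 0 0 0 0 0"

```text
time: 28.72
eef_pos: [566.1, -25.1, 70.1]
orientation: [0.0, 0.184, 0.983, -0.0]
ft_force: [-0.2, 0.1, 0.7]
grip_width: 0.004
gripper_force: 0.3
```

No contact even at head-top height, so the bolt has dropped home. Retreat and check with the last picture.

Emit:
jog_arm:
  series: "0 0 0 0.8 0 0 0;0 0 0 1 0 0 0;0 0 0.8 1 0 0 0;0 -0.8 1 1 0 0 0;0 -1 1 0.5 0 0 0"

```text
time: 29.35
eef_pos: [495.2, 86.2, 242.1]
orientation: [0.001, 0.185, 0.983, 0.0]
ft_force: [0.1, 0.0, -0.3]
grip_width: -0.002
gripper_force: 0.0
```

Emit:
jog_arm:
  series: "0 -1 1 0 0 0 0;0 -1 1 0 0 0 0;0 -1 1 0 0 0 0;0 -1 0 0 0 0 0;0 0 0 0 0 0 0"

```text
time: 29.98
eef_pos: [333.0, 205.6, 240.9]
orientation: [0.0, 0.183, 0.983, 0.0]
ft_force: [-0.9, -0.2, -0.1]
grip_width: 0.002
gripper_force: 0.0
```

```bash
python3 - <<'E'
from h import *
np.set_printoptions(precision=2,suppress=True)
s=manip.get_state();print(s['eef_pos'],s['time'])
sd=np.mean([manip.read_camera('side').astype(float) for _ in range(6)],0)
tp=np.mean([manip.read_camera('top').astype(float) for _ in range(6)],0)
def c(im,x,y,r):return cv2.resize(im[y-r:y+r,x-r:x+r].astype(np.uint8),(266,266),interpolation=cv2.INTER_CUBIC)
pic=np.vstack([np.hstack([c(sd,276,207,20),c(sd,195,275,40),c(tp,295,230,40)]),np.hstack([c(tp,301,214,12),c(tp,190,225,30),c(sd,276,207,60)])])
cv2.imwrite('pics/j.png',pic[:,:,::-1])
print(proj('side',[566,-25,71]),proj('side',[566,-25,51]),proj('top',[566,-25,71]))
for cc in('side','top'):
  for n in('bolt_seat','bolt','bracket_hole'):
    for r in manip.place_of(cc,n)[:2]:print(cc,n,r['conf'],np.array(r['uv']),at_z(cc,r['uv'],51))
E
```

```text
[332.95 205.63 240.88] 29.975
[277.21 200.1 ] [277.11 205.7 ] [302.67 213.38]
side bolt_seat 0.48 [275.5 204. ] [574.4  -28.62  51.  ]
side bolt 0.56 [275.  215.7] [543.96  14.81  51.  ]
side bracket_hole 0.94 [275.5 206.4] [567.73 -19.62  51.  ]
side bracket_hole 0.33 [242.1 182.5] [720.92 -53.44  51.  ]
top bolt_seat 0.6 [301.3 211.4] [576.35 -21.76  51.  ]
top bolt_seat 0.34 [260.2 249.1] [461.04 106.68  51.  ]
top bolt 0.48 [299.9 219.7] [550.26 -16.8   51.  ]
top bracket_hole 0.81 [299.4 214.8] [565.72 -15.62  51.  ]
```

View pics/j.png

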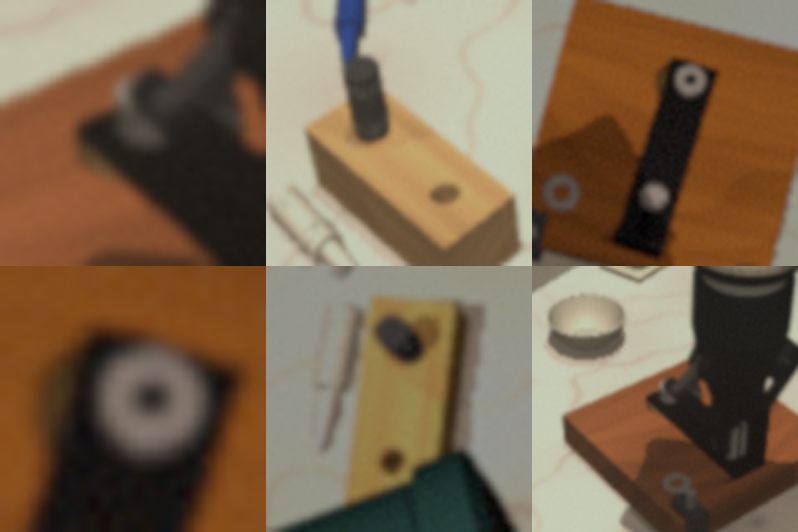

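The bolt stands centred in the bracket's hole (top crop (150,397)) and the drift stands in the block. I'd like positive confirmation that the head is down, so I go back and press lightly until contact.

Emit:
jog_arm:
  series: "0 1 -1 0 0 0 0;0 1 -1 0 0 0 0;0 1 -1 0 0 0 0;0 1 -1 0 0 0 0;0 1 -1 0 0 0 0"

```text
time: 31.5
eef_pos: [536.4, 3.7, 240.5]
orientation: [0.0, 0.184, 0.983, 0.0]
ft_force: [0.6, 1.2, -0.4]
grip_width: -0.001
gripper_force: 0.0
```

Emit:
jog_arm:
  series: "0 0.83 -0.77 0 0 0 0;0 0 0 -1 0 0 0;0 0 0 -1 0 0 0;0 0 0 -1 0 0 0;0 0 0 -1 0 0 0"

```text
time: 32.12
eef_pos: [568.4, -25.5, 79.3]
orientation: [0.0, 0.184, 0.983, -0.0]
ft_force: [0.5, -0.2, 0.1]
grip_width: -0.001
gripper_force: 0.0
```

Emit:
jog_arm:
  series: "0 0 0 -0.2 0 0 0;0 0 0 0 0 0 0;0 0 0 -0.02 0 0 0;0 0 0 0 0 0 0"

```text
time: 32.62
eef_pos: [569.1, -25.6, 72.8]
orientation: [0.001, 0.184, 0.983, -0.0]
ft_force: [0.3, 0.6, -0.2]
grip_width: 0.003
gripper_force: 0.0
```

Emit:
jog_arm:
  series: "0 -0.06 0 -0.06 0 0 0;0 0 0 0 0 0 0"

```text
time: 32.88
eef_pos: [566.1, -25.5, 69.6]
orientation: [0.0, 0.184, 0.983, 0.0]
ft_force: [-0.0, -0.0, 2.4]
grip_width: 0.003
gripper_force: 0.8
```

Emit:
jog_arm:
  series: "0 0 0 -0.02 0 0 0;0 0 0 0 0 0 0"

```text
time: 33.12
eef_pos: [566.2, -25.5, 68.7]
orientation: [0.0, 0.184, 0.983, -0.0]
ft_force: [-0.5, -0.1, 5.0]
grip_width: -0.004
gripper_force: 2.1
```

Emit:
jog_arm:
  series: "0 0 0 -0.02 0 0 0;0 0 0 0 0 0 0"

```text
time: 33.38
eef_pos: [566.3, -25.5, 67.9]
orientation: [0.0, 0.184, 0.983, -0.0]
ft_force: [0.0, -0.1, 6.7]
grip_width: 0.001
gripper_force: 2.7
```

Emit:
jog_arm:
  series: "0 0 0 -0.02 0 0 0;0 0 0 0 0 0 0"

```text
time: 33.62
eef_pos: [566.4, -25.5, 67.3]
orientation: [0.0, 0.184, 0.983, -0.0]
ft_force: [-0.4, 0.1, 7.6]
grip_width: 0.003
gripper_force: 3.5
```

Contact begins at 70 mm, at the expected 71 mm head top, and the force builds steadily: the head is down. Retreat and hand in.

Emit:
jog_arm:
  series: "0 0 0 0.5 0 0 0;0 0 0 1 0 0 0;0 0 0 1 0 0 0;0 -0.5 0.5 1 0 0 0;0 0 0 0 0 0 0"

```text
time: 34.25
eef_pos: [546.3, -4.7, 209.5]
orientation: [0.002, 0.184, 0.983, 0.0]
ft_force: [1.0, -1.0, -0.0]
grip_width: -0.003
gripper_force: 0.0
```

```bash
python3 -c "
from rig import manip
print(manip.get_state()['eef_pos'],manip.close_job())"
```

```text
the job is handed in; nothing more can be done
[546.26510484  -4.72091399 209.47522611] None
```

The job is handed in at about 34 s, though no verdict came back: the drift levered the bracket into line and stands back in the block, and the bolt is in with its head down on the bracket, confirmed by touch and camera.

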